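# Show the underside of a test weight to the inspection camera

## Robot

A 7-joint arm with a two-finger parallel gripper is mounted at the origin on the work surface. World frame = base frame: x ahead of the robot, y to its left, z up, the work surface at z = 0. Lengths are in m, angles in degrees, forces in N, time in s.
With the tool pointing down it reaches from about 0.425 to 0.875 m from the base axis. Payload 4.7 kg.
Tool frame: the origin (TCP) lies on the mounting face of the last link; the fingertips stand 182 mm ahead of it and the grasp point (between the pads) lies 164 mm ahead of it; z points along the fingers, y is the line along which they close (so a half turn about z gives the same grasp; the last joint's range is limited). The gripper opens to 87 mm and grips with 3 to 60 N. Pads are 19 mm wide; open, the fingers measure 117 mm over their backs; the gripper's body (75 mm by 190 mm) begins 51 mm behind the grasp point.
Start: joints at [-64.28, 18.392, -4.016, 83.108, 1.295, 78.541, -3.26], TCP at [0.274, 0.59, 0.405] pointing down, gripper open.
Joint ranges: [-163.93, 163.93], [-17.29, 119.83], [-79.2, 71.16], [3.27, 140.29], [-89.18, 269.18], [5.43, 117.66], [-154.24, 154.24]. Speed limits (degrees/s): [147.25, 147.25, 180, 180, 180, 180, 180].

## Interface

Orientations are given as [roll, pitch, yaw] about the fixed x, y, z axes, in that order (R = Rz(yaw) Ry(pitch) Rx(roll)).
In Python, from cell import env gives the robot as it stands.
- The arm moves only by the tool servo_tool, never from a script. Its argument "plan" is a list of rows, each an object with "xyz": the shift along the tool's x, y, z in cm, a list of three; "twist": the turn, a rotation vector about the tool's x, y, z in degrees, a list of three; "jaw": the closure, from 0 (fully open) to 1 (shut). In form: [{"xyz": [x, y, z], "twist": [wx, wy, wz], "jaw": jaw}, ...]. A call has 1 to 10 rows; each row is the pose to reach, as a shift and turn from the pose commanded when the call began, along the tool's axes at that moment; what a row does not reach only later rows make up. A row lasts 1/12 s, in which the tool goes at most 41.7 mm and 7.16 degrees, less where a joint would pass 70% of its speed; a pose out of reach is approached as far as the arm can. A call with a gripper value outside its range is refused whole. The fingers move at their own pace and stop on an object; "newtons" is the grip in N (left out, the last holds). Time passes only in rows, so rows that repeat a pose let the fingers close. It gives the time, the measured TCP pose, the force, the opening and the grip force at its end, in the units of the state.
- env.get_obs(): the state, without advancing time (a new reading comes with each control period).
- env.read_camera(name): name is "side" or "top"; returns a dict with "img" (420x560x3 uint8, red, green, blue), "camera_matrix" (3x3 intrinsics, pixels), "k1" (the pictures are not rectified: a ray, as slopes to the right and down, at radius r is drawn at 1 + k1 r^2 times it, then the intrinsics apply), "R" (3x3) and "t" (3): a world point X has camera coordinates R X + t. Camera axes: x right, y down, z forward; pixel columns grow to the right and rows downward; lengths in m; the calibration is good to about 2 mm. A picture is of the moment at which its call begins. There is no depth.
- env.sign_off(): hands the job in; it is judged then, once.
The state is a dict: "time_s": time; "qpos": joint angles; "joint_velocities": joint speeds; "effort": joint torques, N m; "tool_pos": TCP position; "tool_rot": TCP orientation; "force": force on the tool from outside, world axes, zero at the start; "wrist_torque": the same for the moment, N m; "grip_width": finger opening in m; "grasp_force": force on a finger pad.
Only numpy, scipy, OpenCV 4.12 (cv2) and the standard library are available. Lean on these libraries where they do the work, as an engineer would, in place of code of your own. Each camera call takes 0.05 s, during which the arm holds its last target. There are 200 camera calls.

## Task

Take the largest of the three steel weights standing on the scale's pan, lifting it off without dragging it across the pan, and show its underside to the inspection camera: hold it in the air in front of the upward-tilted lens, knob end away from the camera, its flat bottom centred on and square to the lens, 90 mm from the glass. Finish while still holding it there, quite still; leave the other things where they stand and do not knock or shift the camera.

Things in the scene. Friction and masses are not known exactly. Their poses are not given: they have to be found in the camera images.
- w500: polished steel 500 g weight: upright cylinder 38 mm in diameter with a neck and knob on top, 68 mm tall overall; the one to show, on the scale's pan. Body 47 mm high, neck 18 mm wide and 8 mm high, knob 27 mm wide and 13 mm high; centre of mass 29 mm up. Origin: centre of its flat underside; z up through the knob
- scale: white counter scale, fixed, 340 x 320 mm; origin: under its middle, on the bench; x runs from the sloped keypad at the front to the pole at the back. Flat blue pan 235 mm (x) by 330 mm (y), centred at x = +50 mm, its top 115 mm above the origin. Dark pole at x = +208 mm with a white display head (250 mm along y, 48 mm thick) from 392 up to 468 mm
- lens (a point): centre of the inspection camera's lens glass: black barrel 42 mm in diameter, 66 mm ring light around the lens, tilted up in a yoke on a low stand (base plate 200 x 140 mm, post 187 mm high behind the barrel). The frame's -x axis points straight out of the lens along the line of sight, 55 to 66 degrees above level; y is level. The tilt clamp is stiff (1.2 N m)
- focus (a point): the point on the line of sight 90 mm in front of the lens glass, where the centre of the weight's underside belongs; same axes as lens
- w200: polished steel 200 g weight: upright cylinder 28 mm in diameter with a neck and knob on top, 49 mm tall overall; stays on the scale's pan. Origin: centre of its flat underside; z up through the knob
- w100: polished steel 100 g weight: upright cylinder 22 mm in diameter with a neck and knob on top, 40 mm tall overall; stays on the scale's pan. Origin: centre of its flat underside; z up through the knob
- spare500: polished steel 500 g weight: upright cylinder 38 mm in diameter with a neck and knob on top, 68 mm tall overall; a second one like the one to show, but standing on the bench: leave it. Origin: centre of its flat underside; z up through the knob
- w50: polished steel 50 g weight: upright cylinder 18 mm in diameter with a neck and knob on top, 31 mm tall overall; on the bench. Origin: centre of its flat underside; z up through the knob
- w20: polished steel 20 g weight: upright cylinder 13 mm in diameter with a neck and knob on top, 23 mm tall overall; on the bench. Origin: centre of its flat underside; z up through the knob
- multimeter: yellow and black hand multimeter lying on the bench, 156 x 81 x 41 mm (x, y, z); origin: centre of its underside
There are look-alikes about, which are no part of the job. Leave any green or yellow look-alike of the w500 alone.

How it is judged (in metres and radians):
On the way:
1. the largest weight on the pan is in the fingers, clear of the pan (contact force between w500 and the fingers above 1.5 N and z of w500 in the frame of scale above 0.13 m and contact force between w500 and scale below 0.05 N), for 0.2 s.
At the end, for the whole second after the job is handed in: Fingers alone hold the pan's 500 g weight, still: underside centre within 15 mm of the point 90 mm out from the lens, axis within 0.15 rad of the line of sight, knob end away, clear of scale and camera; other weights and meter within 20 mm of their start and upright, lens within 6 mm (contact force between w500 and the fingers above 1.5 N and distance between w500 and focus below 0.015 m and angle between the z axis of w500 and the x axis of lens, either way round below 0.15 rad and angle between w500's own z axis and vertical below 1.2 rad and height (world z) of w500 above 0.12 m and contact force between w500 and camera_stand below 0.05 N and contact force between w500 and scale below 0.05 N and linear speed of w500 below 0.02 m/s and angular speed of w500 below 0.15 rad/s and distance of each of w200, w100, spare500, w50, w20, multimeter from where it was at the start of the episode below 0.02 m and angle between each of w200, w100, spare500, w50, w20, multimeter's own z axis and vertical below 0.3 rad and distance of lens from where it was at the start of the episode below 0.006 m); the arm keeps its last pose, push and grip.
It fails at once if another weight or the multimeter is moved more than 20 mm or tipped, or the camera's lens is shifted more than 6 mm (not (distance of each of w200, w100, spare500, w50, w20, multimeter from where it was at the start of the episode below 0.02 m and angle between each of w200, w100, spare500, w50, w20, multimeter's own z axis and vertical below 0.3 rad and distance of lens from where it was at the start of the episode below 0.006 m)).
It fails at once if the weight is dragged across the pan (touching the pan more than 20 mm from where it stood) (contact force between w500 and scale above 0.3 N and distance of w500 from where it was at the start of the episode above 0.02 m and z of w500 in the frame of scale below 0.125 m).
It fails at once if the weight knocks against the camera (contact force between w500 and camera_stand above 1 N).
It also fails if it takes over 42 s, if anything falls off the work surface, if the arm or the gripper's body presses on something with over 40 N, if the wrist force passes 120 N, or if a joint passes its speed limit or range.

## Working session

There is one attempt and no reset: what is moved stays moved. The work goes in short steps, Python scripts to look and compute and a tool call to move; the robot and the scene stay as the last step left them, time stands still between calls to the robot, and variables do not carry over. Pictures are saved under pics/ and viewed, at most 10 in all, crops included, and the job is handed in when it is done.

Besides the shell and the picture viewer there is one more tool, called after ">>>" as name(argument=value, ...), one argument or row to a line, values as JSON. servo_tool: Moves the arm, as the interface text tells. Its arguments: {"type":"object","properties":{"plan":{"type":"array","items":{"type":"object","properties":{"xyz":{"type":"array","items":{"type":"number"}},"twist":{"type":"array","items":{"type":"number"}},"jaw":{"type":"number"}}}},"newtons":{"type":"number"}},"required":["plan"]}

```bash
mkdir -p pics
cat > h.py <<'E'
import numpy as np, cv2
from scipy.spatial.transform import Rotation as Rn
from cell import env
def snap(n,f=None):
    c=env.read_camera(n)
    if f: cv2.imwrite(f,c["img"][:,:,::-1])
    return c
def ray(c,u,v):
    K=np.array(c["camera_matrix"]); d=np.array([(u-K[0,2])/K[0,0],(v-K[1,2])/K[1,1]])
    s=d.copy()
    for _ in range(20): s=d/(1+c["k1"]*(s@s))
    R=np.array(c["R"]); t=np.array(c["t"])
    w=R.T@np.r_[s,1]; return -R.T@t, w/np.linalg.norm(w)
def onz(c,u,v,z):
    o,w=ray(c,u,v); return o+w*(z-o[2])/w[2]
def tri(a,b):
    (o,u),(p,v)=a,b
    k=np.linalg.lstsq(np.c_[u,-v],p-o,rcond=None)[0]
    A,B=o+u*k[0],p+v*k[1]; return (A+B)/2,np.linalg.norm(A-B)
def proj(c,X):
    x=np.array(c["R"])@X+np.array(c["t"]); s=x[:2]/x[2]; s=s*(1+c["k1"]*(s@s))
    K=np.array(c["camera_matrix"]); return s*[K[0,0],K[1,1]]+K[:2,2]
E
python3 - <<'E'
from h import *
for n in("side","top"):
    c=snap(n,f"pics/{n}0.png"); o,w=ray(c,280,210); print(n,o.round(3),w.round(3),c["k1"],c["camera_matrix"][0])
o=env.get_obs(); print(o)
E
```

```text
side [-0.15  -0.63   0.629] [ 0.617  0.594 -0.516] -0.10299384161658402 [410.81176125   0.         278.67210987]
top [ 0.401 -0.034  1.117] [ 0.056 -0.008 -0.998] -0.0660472625549791 [430.05882306   0.         278.1546881 ]
{'time_s': 0.1, 'qpos': array([-64.28036959,  18.43526651,  -4.01474689,  83.16741746,
         1.29681394,  78.54199506,  -3.25825692]), 'joint_velocities': array([ 0.01311154, -0.15027638, -0.12668995, -0.17189845, -0.09045974,
        0.01641621, -0.11383267]), 'effort': array([-2.12145437e-04, -4.92572415e+01, -4.05681375e-01, -3.13398814e+01,
       -6.41602417e-02,  3.95328866e-02,  9.06138575e-05]), 'tool_pos': array([0.27375921, 0.58933788, 0.40376971]), 'tool_rot': array([-1.79900651e+02,  7.51327136e-03,  1.55091320e+02]), 'force': array([-0.27339481, -0.3586268 , -0.30283979]), 'wrist_torque': array([-0.00049052,  0.03112932,  0.0356849 ]), 'grasp_force': 0.0, 'grip_width': 0.08701602085190868}
```

View pics/side0.png

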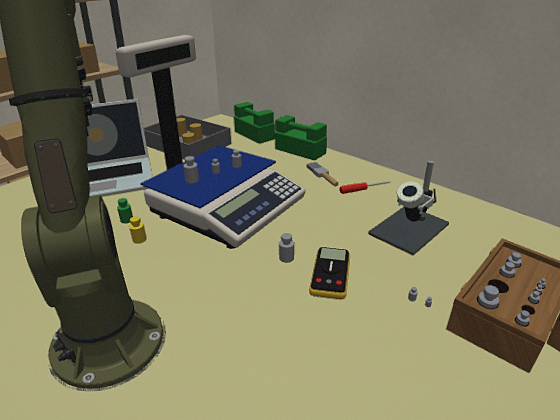

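View pics/top0.png

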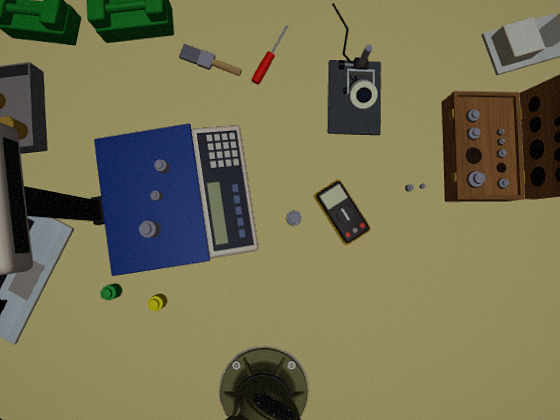

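The side view shows the pan weights at about (190,168), (215,166) and (236,159), a spare at (287,246), the lens ring near (410,194), and the meter at (330,272). In the top view the pan weights are at (148,229) largest, (155,196) and (161,165). The spare is at (293,218) and the ring at (363,95).

Candidates for the w500 (top pixels):
- Large pan weight (148,229)
- Spare on bench (293,218)
- Green (110,292)
- Yellow (157,302)
- Boxed weight (477,180)

I choose (148,229), the largest on the pan.

Run:
```python
from h import *
s,t=snap("side"),snap("top")
a=cv2.resize(s["img"][130:215,150:260],None,fx=3.6,fy=3.6,interpolation=2)
b=cv2.resize(t["img"][150:250,90:190],None,fx=3,fy=3,interpolation=2)
d=cv2.resize(s["img"][150:250,365:455],None,fx=3,fy=3,interpolation=2)
e=cv2.resize(t["img"][40:140,320:390],None,fx=3,fy=3,interpolation=2)
W=np.zeros((600,800,3),np.uint8)
for im,(x,y) in((a,(0,0)),(b,(400,0)),(d,(0,300)),(e,(400,300))):
    im=im[:600-y,:800-x];W[y:y+im.shape[0],x:x+im.shape[1]]=im
cv2.imwrite("pics/crop1.png",W[:,:,::-1])
# ring masks
for n,c,(x0,x1,y0,y1) in(("side",s,(385,435,170,225)),("top",t,(340,385,70,115))):
    im=c["img"].astype(int); m=((im.min(2)>135)&(im.max(2)-im.min(2)<60)).astype(np.uint8)
    z=np.zeros_like(m);z[y0:y1,x0:x1]=m[y0:y1,x0:x1]
    k=max(cv2.findContours(z,0,1)[0],key=cv2.contourArea)
    print(n,cv2.fitEllipse(k),cv2.contourArea(k),cv2.boundingRect(k))
# pan weights in top: non-blue inside pan
im=cv2.cvtColor(t["img"],cv2.COLOR_RGB2HSV); 
m=((im[...,1]<110)&(im[...,2]>60)).astype(np.uint8); z=np.zeros_like(m); z[145:250,125:190]=m[145:250,125:190]
for k in cv2.findContours(z,0,1)[0]:
    if cv2.contourArea(k)>15:
        (u,v),r=cv2.minEnclosingCircle(k); print("w",u,v,r,cv2.contourArea(k),onz(t,u,v,.183).round(3))
# pan corners (top) at z .115, pole, head
for u,v in((95,139),(190,125),(210,259),(112,275)): print("pan",onz(t,u,v,.115).round(3))
for u,v in((121,43),(190,36),(196,62),(122,76)): print("headS",u,v,onz(s,u,v,.45).round(3))
for u,v in((30,70),(30,270)): print("headT",onz(t,u,v,.46).round(3))
for u,v in((329,60),(381,61),(380,135),(328,134)): print("base",onz(t,u,v,.01).round(3))
```

```text
side ((409.4576416015625, 190.61753845214844), (19.17768096923828, 25.26858901977539), 81.89738464355469) 378.5 (397, 181, 26, 20)
top ((363.5528869628906, 94.28592681884766), (24.35503387451172, 26.453805923461914), 36.22681427001953) 503.5 (351, 81, 26, 27)
w 147.44444274902344 228.55555725097656 8.822772026062012 213.5 [0.414 0.248 0.183]
w 154.6052703857422 194.86842346191406 4.884490489959717 63.0 [0.488 0.233 0.183]
w 160.0102081298828 164.80612182617188 6.275814056396484 104.5 [0.554 0.223 0.183]
pan [0.629 0.4   0.115]
pan [0.661 0.171 0.115]
pan [0.344 0.121 0.115]
pan [0.307 0.351 0.115]
headS 121 43 [0.446 0.595 0.45 ]
headS 190 36 [0.643 0.516 0.45 ]
headS 196 62 [0.4   0.152 0.45 ]
headS 122 76 [0.227 0.166 0.45 ]
headT [0.665 0.363 0.46 ]
headT [0.346 0.349 0.46 ]
base [ 0.863 -0.174  0.01 ]
base [ 0.862 -0.314  0.01 ]
base [ 0.66  -0.306  0.01 ]
base [ 0.663 -0.169  0.01 ]
```

View pics/crop1.png

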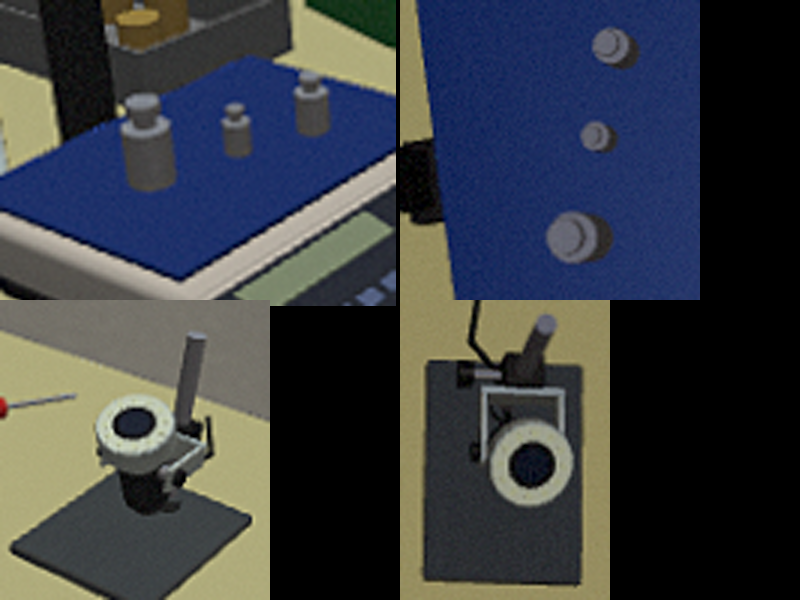

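The crop confirms the choice: the big weight at the top-view crop's lower spot (pixel ≈148,229) has two smaller ones beside it. The lens dark disc is at about (364,94.7) top and (409.3,191) side, and the stand plate runs along world x.

Run:
```python
from h import *
s,t=snap("side"),snap("top")
print("w500 knob",tri(ray(s,189.7,157.2),ray(t,146,229.2)),onz(t,146,229.2,.183).round(3),onz(t,147.9,228.7,.162).round(3), onz(s,189.7,157.2,.183).round(3))
L,e=tri(ray(s,409.3,191),ray(t,364,94.7)); print("lens",L,e)
meas={}
for n,c,(x0,x1,y0,y1) in(("side",s,(395,424,180,202)),("top",t,(352,377,82,108))):
    im=c["img"][y0:y1,x0:x1].astype(int); 
    big=cv2.resize(im.astype(np.uint8),None,fx=8,fy=8,interpolation=2)
    g=big.max(2); m=(g<100).astype(np.uint8)
    nl,lab,st,ce=cv2.connectedComponentsWithStats(m)
    q=proj(c,L)-[x0,y0]; 
    i=lab[int(q[1]*8),int(q[0]*8)]
    k=cv2.findContours((lab==i).astype(np.uint8),0,1)[0]; k=max(k,key=cv2.contourArea)
    E=cv2.fitEllipse(k); print(n,i,"ctr",(np.array(E[0])/8+[x0,y0]-.44).round(1),"ax",np.array(E[1])/8,"ratio",E[1][0]/E[1][1],"ang",E[2])
az0=np.arctan2(.0065,-.2015)
for daz in(-15,0,15):
  for el in(55,58,60.5,63,66):
    a=az0+np.radians(daz);q=np.radians(el); n=np.array([np.cos(q)*np.cos(a),np.cos(q)*np.sin(a),np.sin(q)])
    u=np.cross(n,[0,0,1]);u/=np.linalg.norm(u);v=np.cross(n,u)
    out=[]
    for c in(s,t):
        P=np.array([proj(c,L+.03*(np.cos(f)*u+np.sin(f)*v)) for f in np.linspace(0,6.28,60)],np.float32)
        E=cv2.fitEllipse(P); out+=[E[1][0]/E[1][1],E[2]]
    print(daz,el,np.round(out,2))
```

```text
w500 knob (array([0.41365411, 0.24940107, 0.18633571]), np.float64(0.0025761519518662985)) [0.413 0.251 0.183] [0.414 0.253 0.162] [0.419 0.255 0.183]
lens [ 0.72712862 -0.23970752  0.13512998] 0.00038539941024090757
side 2 ctr [409.3 190.7] ax [10.60098171 14.51796436] ratio 0.7301975295714977 ang 80.77384948730469
top 4 ctr [363.5  94.6] ax [15.23415089 16.10628128] ratio 0.9458515358826574 ang 48.398223876953125
-15 55 [ 0.74 65.32  0.95 61.3 ]
-15 58 [ 0.73 68.92  0.96 53.51]
-15 60.5 [ 0.71 71.79  0.96 47.88]
-15 63 [ 0.69 74.53  0.96 43.24]
-15 66 [ 0.67 77.69  0.96 38.87]
0 55 [ 0.81 73.33  0.92 51.78]
0 58 [ 0.79 76.37  0.92 47.01]
0 60.5 [ 0.77 78.74  0.93 43.  ]
0 63 [ 0.75 80.95  0.94 39.08]
0 66 [ 0.72 83.43  0.94 34.58]
15 55 [ 0.85 85.28  0.88 40.86]
15 58 [ 0.83 87.08  0.89 37.31]
15 60.5 [ 0.81 88.44  0.9  34.2 ]
15 63 [ 0.78 89.67  0.91 30.96]
15 66 [ 0.75 91.02  0.92 26.93]
```

w500 stands at (0.414, 0.251). Lens is at (0.727, -0.240, 0.135), line of sight ≈62.5° elevation, azimuth ≈178°, so the focus is (0.686, -0.238, 0.215). The display head lies between the arm and the pan, so I go up and over it first.

>>> servo_tool(
  plan=[
    {"xyz": [0, 0, -4]},
    {"xyz": [0, 0, -8]},
    {"xyz": [0, 0, -12]},
    {"xyz": [0, 0, -16]},
    {"xyz": [0, 0, -20]},
    {"xyz": [0, 0, -24]},
    {"xyz": [0, 0, -28]},
    {"xyz": [0, 0, -31]},
    {"xyz": [0, 0, -31]},
  ],
)

```text
validation failed for argument at $.pl...
```

>>> servo_tool(
  plan=[
    {"xyz": [0, 0, -4], "twist": [0, 0, 0], "jaw": 0},
    {"xyz": [0, 0, -8], "twist": [0, 0, 0], "jaw": 0},
    {"xyz": [0, 0, -12], "twist": [0, 0, 0], "jaw": 0},
    {"xyz": [0, 0, -16], "twist": [0, 0, 0], "jaw": 0},
    {"xyz": [0, 0, -20], "twist": [0, 0, 0], "jaw": 0},
    {"xyz": [0, 0, -24], "twist": [0, 0, 0], "jaw": 0},
    {"xyz": [0, 0, -28], "twist": [0, 0, 0], "jaw": 0},
    {"xyz": [0, 0, -31], "twist": [0, 0, 0], "jaw": 0},
    {"xyz": [0, 0, -31], "twist": [0, 0, 0], "jaw": 0},
  ],
)

```text
time_s: 1.05
tool_pos: [0.273, 0.5879, 0.7222]
tool_rot: [179.3, -0.0, 155.1]
force: [-0.2, 0.0, 1.2]
grip_width: 0.0873
grasp_force: 0.0
```

>>> servo_tool(
  plan=[
    {"xyz": [-3, -2.7, 0], "twist": [0, 0, 5], "jaw": 0},
    {"xyz": [-6, -5.5, 0], "twist": [0, 0, 10], "jaw": 0},
    {"xyz": [-9, -8.2, 0], "twist": [0, 0, 15], "jaw": 0},
    {"xyz": [-12, -11, 0], "twist": [0, 0, 20], "jaw": 0},
    {"xyz": [-15, -13.7, 0], "twist": [0, 0, 25], "jaw": 0},
    {"xyz": [-18, -16.5, 0], "twist": [0, 0, 30], "jaw": 0},
    {"xyz": [-21, -19.2, 0], "twist": [0, 0, 35], "jaw": 0},
    {"xyz": [-24, -22, 0], "twist": [0, 0, 40], "jaw": 0},
    {"xyz": [-27, -24.7, 0], "twist": [0, 0, 40], "jaw": 0},
    {"xyz": [-27, -24.7, 0], "twist": [0, 0, 40], "jaw": 0},
  ],
)

```text
time_s: 1.88
tool_pos: [0.4177, 0.2428, 0.716]
tool_rot: [179.8, 0.2, 114.2]
force: [1.1, -1.2, -0.6]
grip_width: 0.0871
grasp_force: 0.0
```

>>> servo_tool(
  plan=[
    {"xyz": [0, 0, 4], "twist": [0, 0, 0], "jaw": 0.2},
    {"xyz": [0, 0, 8], "twist": [0, 0, 0], "jaw": 0.2},
    {"xyz": [0, 0, 12], "twist": [0, 0, 0], "jaw": 0.2},
    {"xyz": [0, 0, 16], "twist": [0, 0, 0], "jaw": 0.2},
    {"xyz": [0, 0, 20], "twist": [0, 0, 0], "jaw": 0.2},
    {"xyz": [0, 0, 24], "twist": [0, 0, 0], "jaw": 0.2},
    {"xyz": [0, 0, 28], "twist": [0, 0, 0], "jaw": 0.2},
    {"xyz": [0, 0, 30], "twist": [0, 0, 0], "jaw": 0.2},
    {"xyz": [0, 0, 30], "twist": [0, 0, 0], "jaw": 0.2},
    {"xyz": [0, 0, 30], "twist": [0, 0, 0], "jaw": 0.2},
  ],
)

```text
time_s: 2.72
tool_pos: [0.4144, 0.2518, 0.4143]
tool_rot: [-179.9, 0.0, 115.1]
force: [-0.0, -0.0, 0.7]
grip_width: 0.0696
grasp_force: 0.0
```

```bash
cat >> h.py <<'E'
def shift(p,Rt=None):
    "TCP target world p (and rotation) -> tool-axis shift cm, twist deg, from the measured pose"
    o=env.get_obs(); R=Rn.from_euler("xyz",o["tool_rot"],degrees=True)
    d=R.inv().apply(np.array(p)-o["tool_pos"])*100
    return d.round(2),((R.inv()*Rt).as_rotvec(degrees=True).round(1) if Rt is not None else 0),o["tool_pos"].round(4),o["tool_rot"].round(2),o["qpos"].round(0)
E
python3 - <<'E'
from h import *
s=snap("side"); print(shift([.414,.251,.309],Rn.from_euler("xyz",[180,0,115],degrees=True)))
cv2.imwrite("pics/side1.png",cv2.resize(s["img"][60:240,80:320],None,fx=3,fy=3,interpolation=2)[:,:,::-1])
E
```

```text
(array([-0.06, -0.15, 10.7 ]), array([ 0.1, -0. ,  0.1]), array([0.4149, 0.2521, 0.416 ]), array([ 1.7991e+02, -2.0000e-02,  1.1510e+02]), array([-46.,  -2.,  11., 105.,   0.,  77., -10.]))
```

View pics/side1.png

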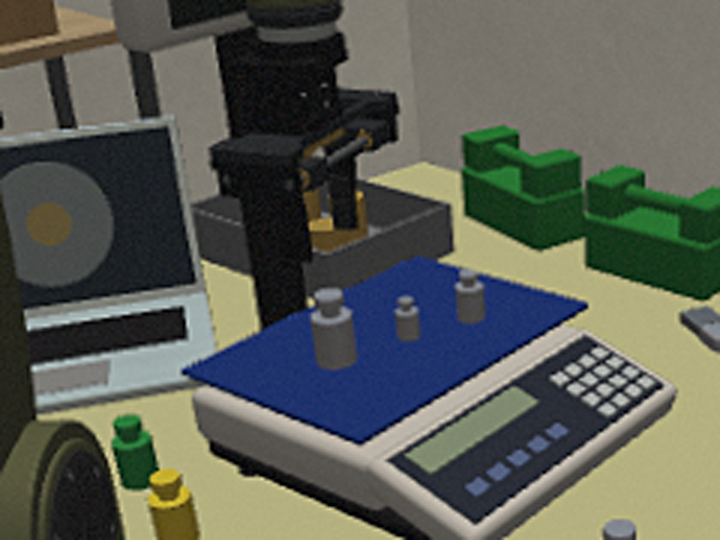

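The open fingers hang straight above the pan's big weight (crop ≈330,330), and nothing else is near them. Descending.

>>> servo_tool(
  plan=[
    {"xyz": [0, -0.1, 2.5], "twist": [0, 0, 0], "jaw": 0.2},
    {"xyz": [0, -0.1, 5], "twist": [0, 0, 0], "jaw": 0.2},
    {"xyz": [0, -0.1, 7.5], "twist": [0, 0, 0], "jaw": 0.2},
    {"xyz": [0, -0.1, 9.5], "twist": [0, 0, 0], "jaw": 0.2},
    {"xyz": [0, -0.1, 10.6], "twist": [0, 0, 0], "jaw": 0.2},
    {"xyz": [0, -0.1, 10.6], "twist": [0, 0, 0], "jaw": 0.2},
    {"xyz": [0, -0.1, 10.6], "twist": [0, 0, 0], "jaw": 0.2},
  ],
)

```text
time_s: 3.35
tool_pos: [0.4144, 0.2518, 0.3104]
tool_rot: [179.9, -0.0, 115.1]
force: [0.5, -0.7, 0.7]
grip_width: 0.07
grasp_force: 0.0
```

>>> servo_tool(
  plan=[
    {"xyz": [0, 0, 0], "twist": [0, 0, 0], "jaw": 0.4},
    {"xyz": [0, 0, 0], "twist": [0, 0, 0], "jaw": 0.5},
    {"xyz": [0, 0, 0], "twist": [0, 0, 0], "jaw": 0.7},
    {"xyz": [0, 0, 0], "twist": [0, 0, 0], "jaw": 1},
    {"xyz": [0, 0, 0], "twist": [0, 0, 0], "jaw": 1},
    {"xyz": [0, 0, 0], "twist": [0, 0, 0], "jaw": 1},
    {"xyz": [0, 0, 0], "twist": [0, 0, 0], "jaw": 1},
    {"xyz": [0, 0, 0], "twist": [0, 0, 0], "jaw": 1},
  ],
  newtons=45,
)

```text
time_s: 4.02
tool_pos: [0.4142, 0.2516, 0.3092]
tool_rot: [179.9, -0.0, 115.1]
force: [1.7, 0.7, 0.9]
grip_width: 0.0357
grasp_force: 45.0
```

>>> servo_tool(
  plan=[
    {"xyz": [0, 0, -0.5], "twist": [0, 0, 0], "jaw": 1},
    {"xyz": [0, 0, -1.5], "twist": [0, 0, 0], "jaw": 1},
    {"xyz": [0, 0, -3], "twist": [0, 0, 0], "jaw": 1},
    {"xyz": [0, 0, -5], "twist": [0, 0, 0], "jaw": 1},
    {"xyz": [0, 0, -7.5], "twist": [0, 0, 0], "jaw": 1},
    {"xyz": [0, 0, -10], "twist": [0, 0, 0], "jaw": 1},
    {"xyz": [0, 0, -12], "twist": [0, 0, 0], "jaw": 1},
    {"xyz": [0, 0, -12], "twist": [0, 0, 0], "jaw": 1},
    {"xyz": [0, 0, -12], "twist": [0, 0, 0], "jaw": 1},
  ],
)

```text
time_s: 4.77
tool_pos: [0.4136, 0.2513, 0.4291]
tool_rot: [180.0, -0.0, 115.1]
force: [0.5, -0.0, -6.4]
grip_width: 0.036
grasp_force: 45.0
```

Run:
```python
from h import *
s=snap("side"); t=snap("top")
W=np.zeros((600,800,3),np.uint8)
a=cv2.resize(s["img"][60:210,110:300],None,fx=4,fy=4,interpolation=2); W[:600,:760]=a
cv2.imwrite("pics/held.png",W[:,:,::-1])
L=np.array([.727,-.240,.135]); a,q=np.radians([178.2,62.5])
n=np.array([np.cos(q)*np.cos(a),np.cos(q)*np.sin(a),np.sin(q)]); print("n",n.round(3))
o=env.get_obs(); R0=Rn.from_euler("xyz",[180,0,115],degrees=True)
ax=np.cross([0,0,-1],-n); ax*=np.arccos(n[2])/np.linalg.norm(ax); Rt=Rn.from_rotvec(ax)*R0
print(Rt.as_euler("xyz",degrees=True).round(1))
P=L+.09*n+(.030+.164)*n; print("TCP",P.round(3)); print(shift(P,Rt)); print(shift(P+.12*n,Rt))
```

```text
n [-0.462  0.015  0.887]
[155.1  12.  112.3]
TCP [ 0.596 -0.236  0.387]
(array([-51.84,  -4.08,   4.05]), array([-24.7, -12.4,   0.1]), array([0.4132, 0.251 , 0.4269]), array([-1.7980e+02,  4.0000e-02,  1.1509e+02]), array([-46.,  -3.,  11., 104.,   1.,  79., -10.]))
(array([-49.34,  -9.06,  -6.58]), array([-24.7, -12.4,   0.1]), array([0.4132, 0.251 , 0.4269]), array([-1.7980e+02,  4.0000e-02,  1.1509e+02]), array([-46.,  -3.,  11., 104.,   1.,  79., -10.]))
```

View pics/held.png

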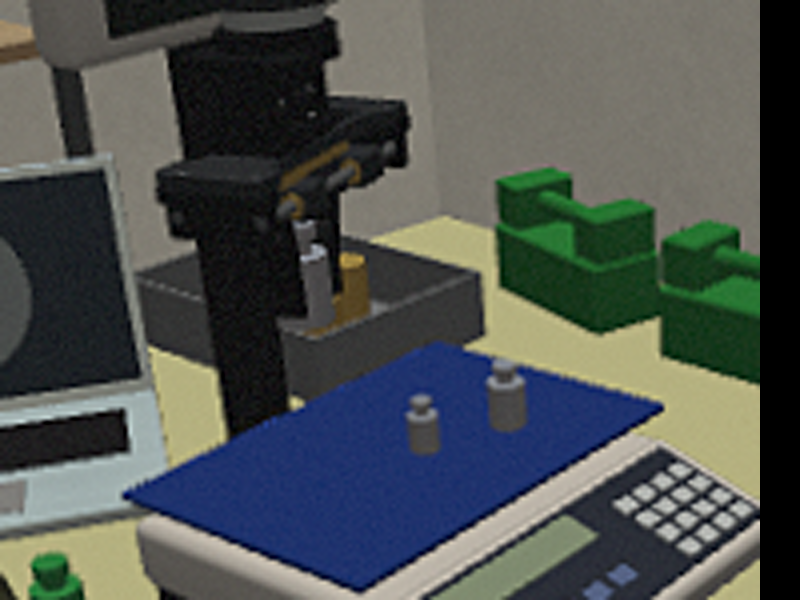

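The weight hangs upright between the pads (crop ≈315,285), and w100 and w200 are undisturbed. I carry it across with the arm high.

>>> servo_tool(
  plan=[
    {"xyz": [-1, -0.2, -0.1], "twist": [0, 0, 0], "jaw": 1},
    {"xyz": [-3, -0.6, -0.4], "twist": [0, 0, 0], "jaw": 1},
    {"xyz": [-6, -1.1, -0.8], "twist": [0, 0, 0], "jaw": 1},
    {"xyz": [-9, -1.6, -1.2], "twist": [0, 0, 0], "jaw": 1},
    {"xyz": [-12, -2.2, -1.6], "twist": [-2.5, -1.2, 0], "jaw": 1},
    {"xyz": [-15, -2.7, -2], "twist": [-5, -2.5, 0], "jaw": 1},
    {"xyz": [-18, -3.3, -2.4], "twist": [-7.5, -3.7, 0], "jaw": 1},
    {"xyz": [-21, -3.8, -2.8], "twist": [-10, -5, 0], "jaw": 1},
    {"xyz": [-24, -4.4, -3.2], "twist": [-12.3, -6.2, 0], "jaw": 1},
    {"xyz": [-26, -4.8, -3.5], "twist": [-12.3, -6.2, 0], "jaw": 1},
  ],
)

```text
time_s: 5.7
tool_pos: [0.4798, -0.0091, 0.4627]
tool_rot: [167.7, 6.2, 114.2]
force: [-0.6, 0.0, -5.1]
grip_width: 0.0357
grasp_force: 45.0
```

```bash
cat > g.py <<'E'
from h import *
L=np.array([.727,-.240,.135]); a,q=np.radians([178.2,62.5])
n=np.array([np.cos(q)*np.cos(a),np.cos(q)*np.sin(a),np.sin(q)])
R0=Rn.from_euler("xyz",[180,0,115],degrees=True)
ax=np.cross([0,0,-1],-n); ax*=np.arccos(n[2])/np.linalg.norm(ax); Rt=Rn.from_rotvec(ax)*R0
P=L+.284*n
if __name__=="__main__":
    for k in(.12,.05,0): print(k,shift(P+k*n,Rt))
E
python3 g.py
```

```text
0.12 (array([-23.21,  -3.48,  -1.32]), array([-12.3,  -6.1,  -0.1]), array([ 0.4798, -0.0091,  0.4627]), array([167.7 ,   6.23, 114.2 ]), array([-33., -12.,  27., 108.,   8.,  69.,  16.]))
0.05 (array([-23.95,  -1.99,   5.48]), array([-12.3,  -6.1,  -0.1]), array([ 0.4798, -0.0091,  0.4627]), array([167.7 ,   6.23, 114.2 ]), array([-33., -12.,  27., 108.,   8.,  69.,  16.]))
0 (array([-24.47,  -0.93,  10.33]), array([-12.3,  -6.1,  -0.1]), array([ 0.4798, -0.0091,  0.4627]), array([167.7 ,   6.23, 114.2 ]), array([-33., -12.,  27., 108.,   8.,  69.,  16.]))
```

>>> servo_tool(
  plan=[
    {"xyz": [-2, -0.3, -0.1], "twist": [-1.2, -0.6, 0], "jaw": 1},
    {"xyz": [-5, -0.7, -0.3], "twist": [-3, -1.5, 0], "jaw": 1},
    {"xyz": [-8, -1.2, -0.5], "twist": [-5, -2.5, 0], "jaw": 1},
    {"xyz": [-11, -1.6, -0.6], "twist": [-7, -3.5, 0], "jaw": 1},
    {"xyz": [-14, -2.1, -0.8], "twist": [-9, -4.5, 0], "jaw": 1},
    {"xyz": [-17, -2.6, -1], "twist": [-11, -5.5, 0], "jaw": 1},
    {"xyz": [-20, -3, -1.1], "twist": [-12.3, -6.1, 0], "jaw": 1},
    {"xyz": [-22, -3.3, -1.2], "twist": [-12.3, -6.1, 0], "jaw": 1},
    {"xyz": [-23.2, -3.5, -1.3], "twist": [-12.3, -6.1, 0], "jaw": 1},
    {"xyz": [-23.2, -3.5, -1.3], "twist": [-12.3, -6.1, 0], "jaw": 1},
  ],
)

```text
time_s: 6.53
tool_pos: [0.5405, -0.2336, 0.4924]
tool_rot: [155.3, 12.0, 112.1]
force: [-0.5, 0.3, -4.8]
grip_width: 0.0358
grasp_force: 45.0
```

```bash
python3 g.py
python3 - <<'E'
from h import *
s=snap("side"); t=snap("top")
W=np.zeros((600,800,3),np.uint8)
W[:600,:400]=cv2.resize(s["img"][90:240,355:455],None,fx=4,fy=4,interpolation=2)
W[:600,400:]=cv2.resize(t["img"][20:170,300:400],None,fx=4,fy=4,interpolation=2)
cv2.imwrite("pics/stand.png",W[:,:,::-1])
E
```

```text
0.12 (array([-0.07,  0.02, -0.08]), array([-0.2,  0. , -0.2]), array([ 0.5405, -0.2336,  0.4924]), array([155.29,  11.95, 112.14]), array([-28.,  -2.,  51.,  98.,  -9.,  58.,  51.]))
0.05 (array([-0.07,  0.05,  6.92]), array([-0.2,  0. , -0.2]), array([ 0.5405, -0.2336,  0.4924]), array([155.29,  11.95, 112.14]), array([-28.,  -2.,  51.,  98.,  -9.,  58.,  51.]))
0 (array([-0.07,  0.08, 11.92]), array([-0.2,  0. , -0.2]), array([ 0.5405, -0.2336,  0.4924]), array([155.29,  11.95, 112.14]), array([-28.,  -2.,  51.,  98.,  -9.,  58.,  51.]))
```

View pics/stand.png

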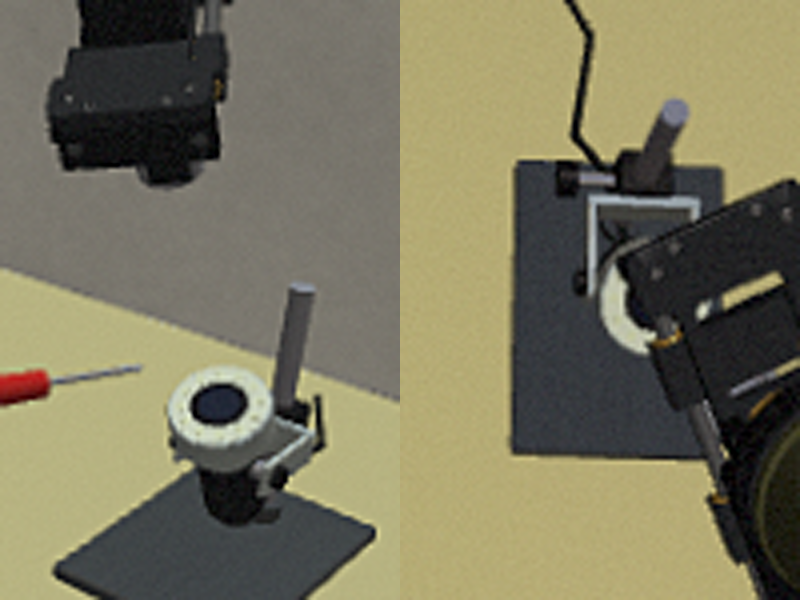

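The weight is at the standoff (underside just visible at side crop ≈170,178), with the lens at (219,404) crop and the camera undisturbed. One check on the barrel's image direction, and then approach.

Run:
```python
from g import *
c=snap("side"); p0=proj(c,L); print("lens px",p0.round(1),"seen ~",355+219/4,90+404/4)
for az in(168,178,188):
  for el in(56,62,66):
    a,q=np.radians([az,el]); m=np.array([np.cos(q)*np.cos(a),np.cos(q)*np.sin(a),np.sin(q)])
    d=proj(c,L-.06*m)-p0; print(az,el,d.round(1),(d[0]/d[1]).round(3))
im=c["img"].max(2)
for y in range(205,217,2): 
    r=np.where(im[y,400:425]<45)[0]+400; print(y,r.min() if len(r) else 0,r.max() if len(r) else 0,im[y,400:428])
```

```text
lens px [409.3 191.1] seen ~ 409.75 191.0
168 56 [ 5.6 13.1] 0.427
168 62 [ 4.1 14.8] 0.276
168 66 [ 3.  15.8] 0.192
178 56 [ 3.7 12.3] 0.305
178 62 [ 2.5 14. ] 0.179
178 66 [ 1.7 15.2] 0.111
188 56 [ 1.7 11.6] 0.147
188 62 [ 0.8 13.5] 0.059
188 66 [ 0.2 14.6] 0.013
205 418 418 [183 188 156  97  73  82  80  82  82  82  80  82  81  79  82  88  87  72
  41 123 134 111 168 193 140  96  89  88]
207 404 424 [193 205 142  74  35  26  38  47  71  76  91  91  81  69  54  40  14  42
  94 122 104 102 106  60  24  24  32  70]
209 405 424 [ 73  66  67  72  74   9  21   8  17  14  11  13  12  17  18  18  18  27
  44  61  83  99  64  26  20  16   0 194]
211 405 424 [ 71  71  70  72  75  39  16  23  15  21  25  16  26  22  26  10  21  16
  20  48  87  96  48   9   4   1 195 198]
213 406 418 [ 69  70  71  72  75  56   5  19  22  26  22  17  22  20  13  15  15   8
  15  75 102  93  82  74  68  71  76 108]
215 406 420 [72 71 73 72 71 76 25 12 16 14 19 23 22 20 24 21 22 18 19 19  9 51 76 72
 74 71 71 75]
```

>>> servo_tool(
  plan=[
    {"xyz": [0, 0, 1], "twist": [0, 0, 0], "jaw": 1},
    {"xyz": [0, 0, 2.5], "twist": [0, 0, 0], "jaw": 1},
    {"xyz": [0, 0, 4], "twist": [0, 0, 0], "jaw": 1},
    {"xyz": [0, 0, 5.5], "twist": [0, 0, 0], "jaw": 1},
    {"xyz": [0, 0, 6.5], "twist": [0, 0, 0], "jaw": 1},
    {"xyz": [0, 0, 7], "twist": [0, 0, 0], "jaw": 1},
    {"xyz": [0, 0, 7], "twist": [0, 0, 0], "jaw": 1},
  ],
)

```text
time_s: 7.27
tool_pos: [0.5746, -0.2284, 0.4294]
tool_rot: [155.2, 11.8, 112.6]
force: [-0.7, 0.2, -6.0]
grip_width: 0.0356
grasp_force: 45.0
```

The barrel slope (≈0.13) agrees with ≈63.5–64° elevation, so I'll use 63.5°.

```bash
sed -i 's/62\.5/63.5/' g.py; python3 g.py
```

```text
0.12 (array([-0.87,  0.27, -7.24]), array([0.8, 0.1, 0.2]), array([ 0.5746, -0.2284,  0.4294]), array([155.23,  11.81, 112.62]), array([-26.,   6.,  52., 100., -19.,  52.,  58.]))
0.05 (array([-0.85,  0.17, -0.24]), array([0.8, 0.1, 0.2]), array([ 0.5746, -0.2284,  0.4294]), array([155.23,  11.81, 112.62]), array([-26.,   6.,  52., 100., -19.,  52.,  58.]))
0 (array([-0.83,  0.1 ,  4.76]), array([0.8, 0.1, 0.2]), array([ 0.5746, -0.2284,  0.4294]), array([155.23,  11.81, 112.62]), array([-26.,   6.,  52., 100., -19.,  52.,  58.]))
```

>>> servo_tool(
  plan=[
    {"xyz": [-0.2, 0, 0.8], "twist": [0.2, 0, 0], "jaw": 1},
    {"xyz": [-0.4, 0.1, 1.8], "twist": [0.5, 0, 0], "jaw": 1},
    {"xyz": [-0.6, 0.1, 2.8], "twist": [0.8, 0.1, 0.2], "jaw": 1},
    {"xyz": [-0.8, 0.1, 3.8], "twist": [0.8, 0.1, 0.2], "jaw": 1},
    {"xyz": [-0.8, 0.1, 4.5], "twist": [0.8, 0.1, 0.2], "jaw": 1},
    {"xyz": [-0.8, 0.1, 4.7], "twist": [0.8, 0.1, 0.2], "jaw": 1},
    {"xyz": [-0.8, 0.1, 4.7], "twist": [0.8, 0.1, 0.2], "jaw": 1},
    {"xyz": [-0.8, 0.1, 4.7], "twist": [0.8, 0.1, 0.2], "jaw": 1},
    {"xyz": [-0.8, 0.1, 4.7], "twist": [0.8, 0.1, 0.2], "jaw": 1},
    {"xyz": [-0.8, 0.1, 4.7], "twist": [0.8, 0.1, 0.2], "jaw": 1},
  ],
)

```text
time_s: 8.1
tool_pos: [0.5998, -0.2376, 0.3929]
tool_rot: [155.7, 11.8, 112.3]
force: [-0.6, -0.3, -4.1]
grip_width: 0.0357
grasp_force: 45.0
```

Run:
```python
from g import *
print(shift(P,Rt)); o=env.get_obs(); print(o["joint_velocities"].round(2))
s=snap("side"); t=snap("top")
F=L+.09*n; print("focus",F.round(3),"side px",proj(s,F).round(1),"knob-end px",proj(s,F+.068*n).round(1))
W=np.zeros((600,800,3),np.uint8)
W[:600,:400]=cv2.resize(s["img"][105:225,370:450],None,fx=5,fy=5,interpolation=2)
W[:600,400:]=cv2.resize(t["img"][20:170,300:400],None,fx=4,fy=4,interpolation=2)
cv2.imwrite("pics/fin.png",W[:,:,::-1])
```

```text
(array([ 0.2 , -0.04,  0.36]), array([ 0.2,  0.2, -0.1]), array([ 0.5998, -0.2376,  0.3929]), array([155.72,  11.77, 112.29]), array([-23.,  12.,  51.,  99., -26.,  50.,  63.]))
[-0.05  0.13 -0.12  0.05 -0.07  0.02  0.09]
focus [ 0.687 -0.239  0.216] side px [405.6 167. ] knob-end px [402.4 146.5]
```

View pics/fin.png

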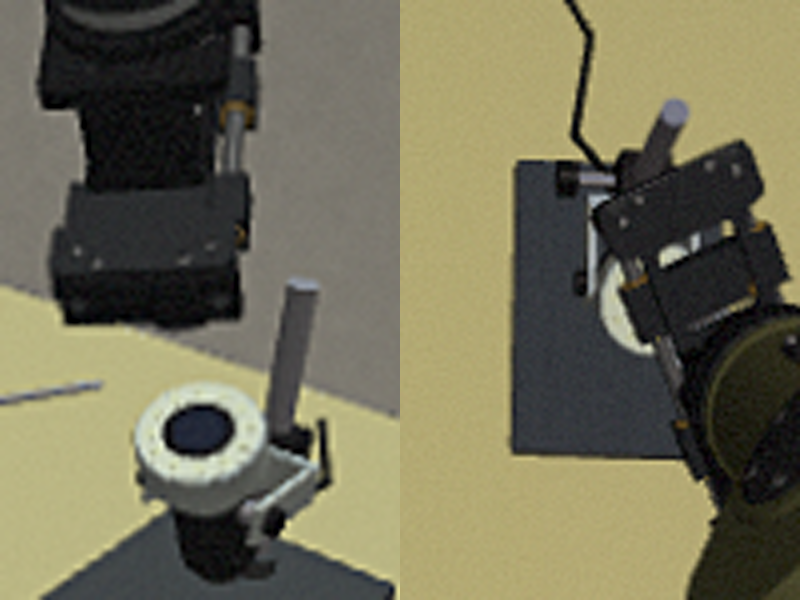

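Run:
```python
from g import *
s=snap("side")
def rim(p,e):
    R=Rn.from_euler("xyz",e,degrees=True); B=np.array(p)+R.apply([0,0,.194])
    Q=np.array([proj(s,B+R.apply([.019*np.cos(f),.019*np.sin(f),0])) for f in np.linspace(0,6.28,60)])
    return proj(s,B).round(1),Q.min(0).round(1),Q.max(0).round(1)
print("standoff: seen x",355+138/4,355+205/4,"bottom y",90+188/4,"pred",rim([.5405,-.2336,.4924],[155.29,11.95,112.14]))
o=env.get_obs(); print("now pred",rim(o["tool_pos"],o["tool_rot"]))
print(s["img"][160:176,395:425].max(2)); print(shift(P,Rt))
```

```text
standoff: seen x 389.5 406.25 bottom y 137.0 pred (array([398.4, 131. ]), array([389.5, 124.9]), array([407.4, 137.3]))
now pred (array([406.6, 165.7]), array([398.4, 159.8]), array([414.8, 171.7]))
[[ 26  19  22  24  22  19  27  19  20  26  26  27  22  27  26  27  26  29
   22  23  22  24  30 125 131 127 127 126 124 124]
 [ 26  20  24  29  29  18  18  25  22  26  22  25  27  24  29  25  16  26
   27  24  22  18   0 128 131 125 125 123 124 126]
 [ 28  29  26  12  28  23  25  22  17  21  19  17  25  17  16  29  21  19
   18  17  19  19   7 122 130 127 126 125 127 125]
 [ 11  17  12  18  15  16  23  21  23  17  15  12  15  17  19  17  14  16
   16  20  13  15   7  96 128 128 125 126 124 123]
 [ 17  25  17  16  13  13  22  15  16  21  19  20  17  22  24  10  20  30
   41  43  28  16   0  89 127 130 126 122 125 124]
 [ 16  20  12  18  13  12  15  26  22  18  11  16  27  15  16  22  17  34
   44  45  32  22   4  59 122 131 126 125 126 124]
 [ 24   9  17  16  15  12  18  13  21  28  19  15  21  16  18  23  20  20
   36  33  19  23   7  61 125 128 128 128 125 124]
 [  8  14  19  18  22  21 
[... 577 characters left out ...]
 126 123 125 123 129]
 [188 190 192 198 184 166 163 152 132 113 116 121 133 130 130 126 128 127
  126 126 128 121 128 127 125 126 125 126 125 130]
 [187 187 186 188 189 194 193 181 166 156 145 126 120 122 123 126 124 126
  125 124 124 126 127 126 125 124 126 124 128 132]
 [187 187 185 188 187 189 187 191 192 192 181 163 153 139 118 109 124 123
  124 127 125 127 125 125 127 128 127 128 127 134]
 [186 189 185 185 189 186 187 186 187 191 189 190 191 179 157 144 141 117
  110 120 125 122 121 124 123 126 128 125 130 127]]
(array([ 0.18, -0.03,  0.33]), array([ 0.2,  0.2, -0.1]), array([ 0.5998, -0.2375,  0.3925]), array([155.75,  11.75, 112.3 ]), array([-23.,  12.,  51.,  99., -26.,  50.,  63.]))
```

The seen rim (389.5–406.2, bottom 137.0) matches the prediction (389.5–407.4, 137.3), so the weight hasn't slipped. Final trim and settle.

>>> servo_tool(
  plan=[
    {"xyz": [0.1, 0, 0.15], "twist": [0, 0, 0], "jaw": 1},
    {"xyz": [0.2, 0, 0.3], "twist": [0, 0, 0], "jaw": 1},
    {"xyz": [0.2, 0, 0.3], "twist": [0, 0, 0], "jaw": 1},
    {"xyz": [0.2, 0, 0.3], "twist": [0, 0, 0], "jaw": 1},
    {"xyz": [0.2, 0, 0.3], "twist": [0, 0, 0], "jaw": 1},
    {"xyz": [0.2, 0, 0.3], "twist": [0, 0, 0], "jaw": 1},
    {"xyz": [0.2, 0, 0.3], "twist": [0, 0, 0], "jaw": 1},
    {"xyz": [0.2, 0, 0.3], "twist": [0, 0, 0], "jaw": 1},
    {"xyz": [0.2, 0, 0.3], "twist": [0, 0, 0], "jaw": 1},
    {"xyz": [0.2, 0, 0.3], "twist": [0, 0, 0], "jaw": 1},
  ],
)

```text
time_s: 9.08
tool_pos: [0.6004, -0.2357, 0.389]
tool_rot: [155.8, 11.7, 112.3]
force: [-0.4, 0.1, -5.1]
grip_width: 0.0363
grasp_force: 45.0
```

Run:
```python
from g import *
r=shift(P,Rt); v=env.get_obs()["joint_velocities"]; print(r,v.round(2))
if np.linalg.norm(r[0])<.5 and abs(v).max()<1: print(env.sign_off())
```

```text
(array([-0.03, -0.01, -0.02]), array([ 0.2,  0.2, -0.1]), array([ 0.6004, -0.2357,  0.389 ]), array([155.8 ,  11.75, 112.3 ]), array([-23.,  12.,  51., 100., -26.,  50.,  63.])) [-0.08  0.03  0.04 -0.02 -0.02  0.06  0.11]
the job is handed in; nothing more can be done
None
```

I handed the job in at about 9 s with the pan's 500 g weight held still, knob away, underside at the measured focus point 90 mm from the lens; the tool was within 0.5 mm of its target, and the verdict was not shown.

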